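Set the paper stop on a gift-wrapping board

ROBOT

A 6-joint arm with a two-finger parallel gripper is mounted at the origin on the work surface. World frame = base frame: x ahead of the robot, y to its left, z up, the work surface at z = 0. Lengths are in mm, angles in rad, forces in N, time in s.
With the tool pointing down it reaches from about 250 to 800 mm from the base axis. Payload 3.9 kg.
Tool frame: the origin (TCP) lies between the finger pads; the fingertips stand r.tip_reach ahead of it and the grasp point (between the pads) lies 11 mm behind it (r.tip_reach is the distance from the TCP to the fingertips, in mm); z points along the fingers, y is the line along which they close (so a half turn about z gives the same grasp; the last joint's range is limited). The gripper opens to 85 mm and grips with 20 to 120 N. Pads are 22 mm wide; open, the fingers measure 114 mm over their backs; the gripper's body (76 mm by 85 mm) begins 54 mm behind the grasp point. The pads swing forward as they close: fully open they stand 13 mm farther back than shut.
Start: joints at [-1.27, 0.26, -0.138, 1.173, 0, 1.571], TCP at [155.545, -501.419, 239.304] pointing down, gripper open.
Joint ranges: [-2.78, 2.78], [-0.83, 1.72], [-1.28, 1.37], [-1.9, 2.12], [-1.57, 1.48], [-3.14, 3.14]. Speed limits (rad/s): [2.57, 2.57, 3.14, 3.14, 3.14, 3.14].

INTERFACE

Orientations are given as a unit quaternion [w, x, y, z].
In Python, from rig import r gives the robot as it stands. The module is installed in compiled form; this text tells all that it offers. Calls block until the motion is done:
- r.move_pose(position, orientation): joint-space move of the TCP to a pose.
- r.move_straight(position, ori=None, rate=150, guard=None): straight line of the TCP; ori=None keeps the orientation; rate is the mean speed in mm/s. With guard (N) it stops when the force on the tool has changed by that much, and returns True; else False.
- r.move_j(angles): joint-space move.
- r.move_gripper(opening, newtons=None): finger opening in mm; newtons is the grip in N (None keeps the last); returns when the fingers have stopped.
- r.sleep(seconds).
- r.inverse_kinematics(position, orientation): joint angles nearest the present ones, or None.
- r.get_obs(): the state.
- r.camera(name): name is "scene" or "top" or "wrist"; returns a dict with "img" (400x640x3 uint8, blue, green, red), "fx", "fy", "cx", "cy" (pixels), "extrinsics" (4x4, takes a point from camera to world coordinates); the wrist camera has in their place "hand_eye" (4x4, takes a point from camera to tool coordinates, whose origin is the TCP and whose axes are the flange's). Camera axes: x right, y down, z forward; pixel columns grow to the right and rows downward; lengths in mm; the calibration is good to about 2 mm. A picture is of the moment at which its call begins: read the wrist's pose just before it. There is no depth.
A pose or a line that the arm cannot do raises r.Unreachable and nothing moves.
- r.close_job(): hands the job in; it is judged then, once.
The state is a dict: "t": time; "joint_pos": joint angles; "joint_vel": joint speeds; "joint_efforts": joint torques, N m; "ee_pos": TCP position; "orientation": TCP orientation; "wrist_force": force on the tool from outside, world axes, zero at the start; "ft_torque": the same for the moment, N m; "width": finger opening in mm; "grasp_force": force on a finger pad.
Only numpy, scipy, OpenCV 4.12 (cv2) and the standard library are available. Lean on these libraries where they do the work, as an engineer would, in place of code of your own. Each camera call takes 0.05 s, during which the arm holds its last target. There are 200 camera calls.

TASK

The green present is next to be wrapped, so set the measuring board for it: slide the red stop along its rail until it stands level with the green marker beside that rail (the orange marker is for another size), then let go. Leave the blue stop and the green present where they are.

Things in the scene. Friction and masses are not known exactly. Their poses are not given: they have to be found in the camera images.
- red_stop_top (a point): Centre of the top of the red stop's upright grip (26 mm across the rail, 20 along it, 48 tall, on a black foot 44 x 36 x 8 mm); about 83 mm above the table. Site axes: y along the rail, x across, z up. It slides only along y, 130 mm each way from the rail's middle, under about 2 N, and stays where left. Its aluminium rail (40 x 320 mm) is fixed on a fixed plywood board 280 x 360 x 12 mm.
- green_marker: Green flat tab, 30 mm (x) by 22 mm (y, along the rail), 8 high, fixed beside the red stop's rail, 43 mm to +x of its centre line. Origin: centre of its underside, 12 mm above the table; axes parallel to the red stop's. The stop is level with it when both have the same place along y. An orange tab of the same shape lies in the same row.
- blue_stop_top (a point): Centre of the top of the blue stop's grip; same shape, height and axes as the red one, on a parallel rail 150 mm away, on the near or the far side (it varies). It slides as easily and must not be moved.
- green_present: Loose green box with red ribbon, a 90 mm cube of about 0.35 kg, on the table off the board's left (+y) end. Origin: centre of its underside; z up. Also there: a grey tape dispenser (100 mm tall) off the other end, a flat white gift box (45 mm high) beyond the far side.

How it is judged:
By the outcome, as a careful person would: the job done as asked, in the order asked, and still so for the second after the job is handed in, with the robot touching nothing.
It also fails if it takes over 29 s, if anything falls off the work surface, if the arm or the gripper's body presses on something with over 40 N, if the wrist force passes 120 N, or if a joint passes its speed limit or range.

## Working session

There is one attempt and no reset: what is moved stays moved. The work goes in short steps, each a Python script; the robot and the scene stay as the last script left them, time stands still between calls to the robot, and variables do not carry over. Pictures are saved under pics/ and viewed, at most 10 in all, crops included, and the job is handed in when it is done.

```bash
mkdir -p pics
python3 - <<'E'
from rig import r
import cv2,numpy as np
for n in("top","scene"):
    c=r.camera(n);cv2.imwrite(f"pics/{n}0.png",c["img"]);np.savez(f"{n}0.npz",**c)
    print(n,c["fx"],c["fy"],c["cx"],c["cy"],np.round(c["extrinsics"],3).tolist())
o=r.get_obs();print(o["t"],o["orientation"],r.tip_reach)
E
```

```text
top 439.95860269862703 439.95860269862703 318.8032155304401 192.57836348607728 [[0.028, -0.993, 0.111, 441.548], [-1.0, -0.027, 0.011, 121.552], [-0.008, -0.112, -0.994, 1041.55], [0.0, 0.0, 0.0, 1.0]]
scene 387.20256901956486 387.20256901956486 319.43261726298437 195.70648738646597 [[0.607, 0.506, -0.613, 988.634], [0.795, -0.367, 0.483, -229.695], [0.019, -0.781, -0.624, 489.226], [0.0, 0.0, 0.0, 1.0]]
0.1 [-8.83414663e-04  9.88710191e-01  1.49837791e-01 -1.22237492e-04] 8.0
```

View pics/top0.png

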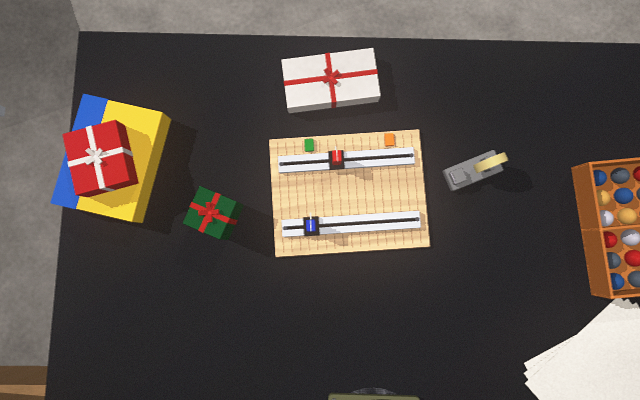

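View pics/scene0.png

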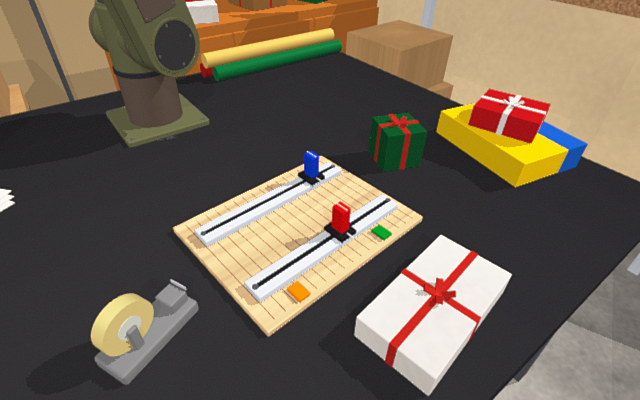

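Top view: red stop at about (337,157) on the far rail, green marker at (309,145), orange at (390,140), blue stop at (311,226) on the near rail. I'll compute positions from masks and hover over the stop for a close look.

```bash
cat > h.py <<'E'
import cv2,numpy as np
from scipy.spatial.transform import Rotation as R
def mask(img,col):
    h=cv2.cvtColor(img,cv2.COLOR_BGR2HSV)
    lo,hi={"red":((0,150,90),(6,255,255)),"green":((50,120,60),(75,255,255)),"orange":((9,190,150),(18,255,255)),"blue":((112,150,80),(128,255,255))}[col]
    m=cv2.inRange(h,lo,hi)
    if col=="red": m|=cv2.inRange(h,(174,150,90),(180,255,255))
    return m
def blobs(img,col,amin,box=None):
    m=mask(img,col)
    if box:
        k=np.zeros_like(m);x0,y0,x1,y1=box;k[y0:y1,x0:x1]=255;m&=k
    n,_,s,c=cv2.connectedComponentsWithStats(m)
    return [(c[i],s[i]) for i in range(1,n) if s[i][4]>=amin]
def ray(c,uv,z,E=None):
    E=c["extrinsics"] if E is None else E
    d=E[:3,:3]@[(uv[0]-c["cx"])/c["fx"],(uv[1]-c["cy"])/c["fy"],1]
    return E[:3,3]+d*(z-E[2,3])/d[2]
def toolE(o,c):
    q=o["orientation"];T=np.eye(4);T[:3,:3]=R.from_quat([q[1],q[2],q[3],q[0]]).as_matrix();T[:3,3]=o["ee_pos"]
    return T@c["hand_eye"]
def down(ydir): # tool z down, tool y along ydir
    z=np.array([0,0,-1.]);y=np.array([ydir[0],ydir[1],0]);y/=np.linalg.norm(y);x=np.cross(y,z)
    q=R.from_matrix(np.c_[x,y,z]).as_quat();return [q[3],*q[:3]]
E
python3 - <<'E'
from h import *
from rig import r
c=dict(np.load("top0.npz"));B=(270,125,430,260)
for col,z in(("red",75),("green",20),("orange",20),("blue",75)):
    for b,s in blobs(c["img"],col,15,B): print(col,b.round(1),s,ray(c,b,z).round(1))
g=ray(c,blobs(c["img"],"green",15,B)[0][0],20);o=ray(c,blobs(c["img"],"orange",15,B)[0][0],20);s=ray(c,blobs(c["img"],"red",15,B)[0][0],75)
u=g-o;u/=np.linalg.norm(u);print(u,(g-s)@u)
p=[*s[:2],200]
for d in(u,-u):
    j=r.inverse_kinematics(p,down(d));print(None if j is None else np.round(j,2))
E
```

```text
red [336.3 157.2] [332 150  10  15 113] [630.3  96.   75. ]
green [308.7 144.7] [305 139   9  12 100] [669.5 160.4  20. ]
orange [389.  139.2] [385 134   9  12  81] [687.6 -29.2  20. ]
blue [307.6 224.8] [306 220   4  11  42] [478.2 155.3  75. ]
blue [313.  225.2] [312 220   3  11  32] [477.7 143.4  75. ]
[-0.09477533  0.99549869  0.        ] 60.45114723808145
[0.15 0.47 0.08 1.18 0.   0.06]
[ 0.15  0.47  0.08  1.18  0.   -3.09]
```

Run:
```python
from h import *
from rig import r
u=np.array([-.0948,.9955]);q=down(u)
p=np.array([630.3,96])+25*u
r.move_pose([*p,250],q)
o=r.get_obs();c=r.camera("wrist");cv2.imwrite("pics/w1.png",c["img"]);E=toolE(o,c);np.savez("w1.npz",E=E,**c)
print(o["t"],E[:3,3],E[:3,2])
for col,z in(("red",83),("green",20),("orange",20)):
    for b,s in blobs(c["img"],col,150): print(col,b.round(1),s,ray(c,b,z,E).round(1))
```

```text
2.8583 [548.36117059 112.01561291 385.14082145] [ 0.30850575  0.02963439 -0.95076075]
red [597.5  63.2] [ 520   25  120   90 3165] [501.7 349.7  83. ]
red [289.2 178.7] [278 162  23  35 682] [625.8  98.5  83. ]
red [293.6 326.2] [ 204  268  181  102 2489] [790.3 115.3  83. ]
green [621.9  19.4] [ 597    0   43   46 1350] [451.2 408.9  20. ]
green [586.8  73.9] [ 555   41   65   66 2302] [502.9 392.   20. ]
green [625.2 108.9] [ 602   83   38   50 1163] [532.9 444.7  20. ]
green [345.  205.4] [336 193  19  25 454] [667.8 162.4  20. ]
orange [181.9 205.4] [171 194  23  24 472] [685.5 -25.9  20. ]
```

View pics/w1.png

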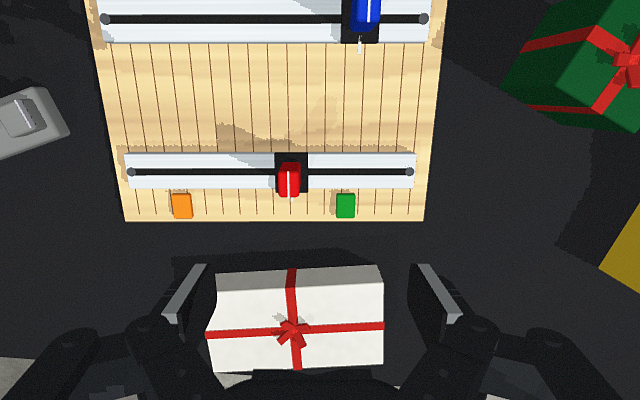

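The wrist view agrees: red stop at (289,178), green tab at (345,205), both near the expected positions, with the stop 60.5 mm short along the rail. Grip along the rail and slide.

Run:
```python
from h import *
from rig import r
u=np.array([-.0948,.9955]);q=down(u)
p=np.array([630.9,97.2]);g=p+60.5*u
r.move_pose([*p,130],q)
print(r.move_straight([*p,53],rate=100,guard=15))
r.move_gripper(10,30);o=r.get_obs();print(o["t"],o["width"],o["grasp_force"],o["wrist_force"],o["ee_pos"])
if 15<o["width"]<25:
    print(r.move_straight([*g,53],rate=50));o=r.get_obs();print(o["ee_pos"],o["wrist_force"],o["width"])
    r.move_gripper(60);r.move_straight([*g,130],rate=120)
    r.move_pose([*(p+25*u),250],q)
    o=r.get_obs();c=r.camera("wrist");cv2.imwrite("pics/w2.png",c["img"]);E=toolE(o,c);np.savez("w2.npz",E=E,**c)
    print(o["t"])
    for col,z in(("red",65),("green",20),("orange",20)):
        for b,s in blobs(c["img"],col,150,(100,140,440,225)): 
            w=ray(c,b,z,E);print(col,b.round(1),s,w.round(1),(w[:2]@u).round(1))
    cv2.imwrite("pics/w2c.png",cv2.resize(c["img"][140:230,260:430],None,fx=4,fy=4,interpolation=cv2.INTER_CUBIC))
```

```text
False
4.9917 19.5731852710742 34.52644407749176 [-0.15505023 -1.18403072  1.21518235] [630.96035849  97.25360311  53.23114595]
False
[625.18319213 158.75177055  53.2350105 ] [ 0.19114338 -0.52624525  5.01287964] 19.616369791444328
8.175
red [348.7 177.9] [337 161  25  36 713] [624.7 158.3  65. ] 98.4
green [342.9 206.4] [334 192  20  26 397] [669.6 162.2  20. ] 98.0
orange [180.  205.3] [169 193  23  25 475] [686.1 -25.8  20. ] -90.8
```

View pics/w2c.png

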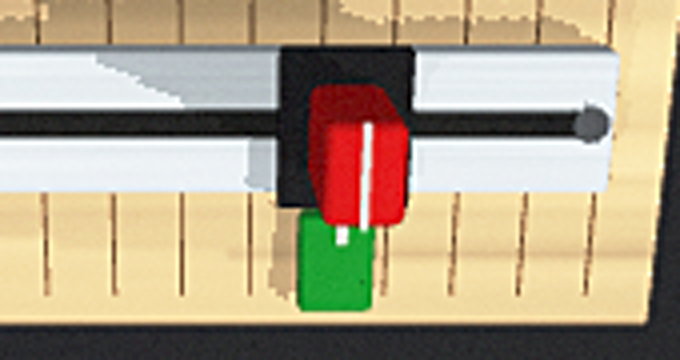

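The crop shows the foot centre near (346.4,171.3) in full-frame pixels, top face centre near (351.6,183.4), and green tab below it. A careful check, with the arm settled and the top camera too.

Run:
```python
from h import *
from rig import r
u=np.array([-.0948,.9955])
c=dict(np.load("w2.npz"));E=c["E"]
for uv,z in(((346.4,171.3),35),((351.6,183.4),83),((343.1,205.4),20)): w=ray(c,uv,z,E);print(w.round(1),(w[:2]@u).round(2))
r.sleep(.3);o=r.get_obs();c=r.camera("wrist");E=toolE(o,c);np.savez("w3.npz",E=E,**c);print(o["t"],o["ee_pos"])
for col,z in(("red",65),("green",20),("orange",20)):
    for b,s in blobs(c["img"],col,150,(100,140,440,225)):
        w=ray(c,b,z,E);print(col,b.round(1),s,w.round(1),(w[:2]@u).round(1))
# rail direction from its end screws (dark circles) via rail mask
h=cv2.cvtColor(c["img"],cv2.COLOR_BGR2HSV);m=cv2.inRange(h,(85,0,150),(125,45,255));m[:135]=0;m[225:]=0;m[:,:100]=0;m[:,440:]=0
pts=cv2.findNonZero(m)[:,0];print(len(pts),pts.min(0),pts.max(0))
a=pts.min(0)[0];b=pts.max(0)[0]
P=[]
for x in range(a+5,b-4,5):
    ys=pts[pts[:,0]==x][:,1]
    if len(ys)>5: P.append(ray(c,(x,ys.max()),27,E)[:2])
v=cv2.fitLine(np.float32(P),cv2.DIST_HUBER,0,.01,.01).ravel();print("rail",v,len(P))
cv2.imwrite("pics/w3c.png",cv2.resize(c["img"][140:230,260:430],None,fx=4,fy=4,interpolation=cv2.INTER_CUBIC))
```

```text
[624.8 159.1  35. ] 99.12
[625.4 159.2  83. ] 99.19
[668.4 162.3  20. ] 98.22
8.525 [627.92235238 122.27804528 248.67449408]
red [348.4 179.7] [337 163  25  35 718] [625.1 158.4  65. ] 98.5
green [342.5 207.6] [334 194  19  25 402] [669.5 162.2  20. ] 98.0
orange [179.4 206.4] [168 195  23  24 475] [685.9 -25.7  20. ] -90.6
7167 [121 154] [414 198]
rail [ 9.541679e-02 -9.954374e-01  6.511690e+02  8.576158e+01] 51
```

View pics/w3c.png

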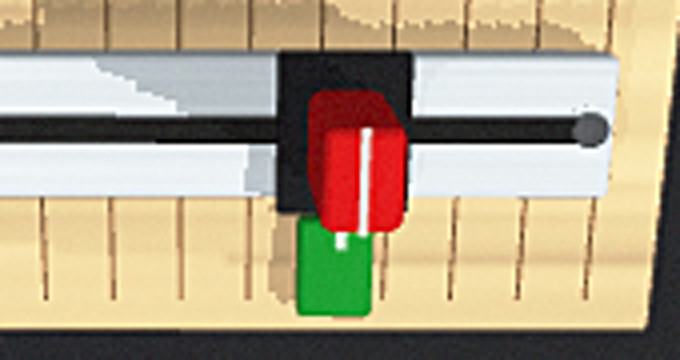

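The crop shows the foot centred at column ~346 and the tab at ~344. With parallax taken into account, they are level within about 1 mm, which is within my measurement noise. The gripper is open and well clear, so I'm handing in.

```bash
python3 -c "
from rig import r
print(r.close_job())"
```

```text
the job is handed in; nothing more can be done
None
```

The red stop now stands level with the green marker to within about 1 mm, as measured from the wrist camera. The gripper has let go and is clear, the arm stayed away from the blue stop and the green present, and the job was handed in at about 8.5 s.

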